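# Tip the small rolling pin out of its tube and lay it on its rest

### The job

Get the small rolling pin ready for use: it sits too deep in its storage tube to be gripped, so pick the tube up, tip it mouth down until the pin has slid part way out against the bench, and lay the tube back down flat on the bench with the pin's end standing out of the mouth. Let go of the tube, take the pin by its exposed end, draw it out and lay it in the two notches of the wooden rest, centred, leaving the empty tube lying flat on the bench. Never let the pin drop or shoot out loose, and leave the cakes, nozzles, pot and shaker where they stand.

Things in the scene. Friction and masses are not known exactly. Their poses are not given: they have to be found in the camera images.
- tube_centre (a point): Storage tube, loose, 90 to 140 g: square, clear plastic, 34 x 34 mm outside, 28 x 28 inside, 210 long, lying on the bench (bare worktop, z = 0). One end open; the other closed by a 6 mm bottom in a grey cap, with a flat hang tab (20 x 28 x 3 mm) beyond it. Point: the tube's centre, 17 mm up when it lies flat. x points along the tube to the mouth, z to its upper side. Inner floor 3 mm up.
- tube_mouth (a point): Centre of the tube's open end, 105 mm along +x from its centre; same axes. Walls 3 mm, with a narrow grey rim.
- pin_centre (a point): Small rolling pin, loose, 33 to 65 g: smooth wooden rod, 20 mm in diameter, 160 long overall, both ends alike, hemispherical. Point: its centre, on its axis; x along the pin. Starts inside the tube on its inner floor, its end 12 to 38 mm inside the mouth. Friction in the tube is not known: it starts to slide at a slope somewhere between 12 and 27 degrees.
- rest_seat (a point): Pin rest, wooden, fixed: foot 84 x 56 x 10 mm with two upright cheeks, 8 mm thick, centred 32 mm either side of the middle, each with a V notch open upward (45 degree flanks, bottom 22 mm and top 43 mm above the bench, 42 mm wide at the top; cheeks 56 wide). Point: where a seated pin's centre lies, 36 mm up, midway between the cheeks. x: along a seated pin (either end may lead), z up.
- stand_top (a point): Piping-nozzle stand, fixed: a grey slab 100 x 64 x 12 mm carrying six steel nozzles, 56 mm high in all. Point: on its middle, 30 mm above the bench; x along its long side. Only to be kept clear of.
- cupcake_a_mid (a point): Bystander: plain cupcake, 68 mm across at the top, 56 mm high; point on its axis 28 mm above the bench.
- cupcake_b_mid (a point): Bystander: cupcake with a swirl of icing, 68 mm across, 78 mm high; point on its axis 35 mm above the bench.
- nozzle_a_mid (a point): Bystander: steel piping nozzle standing on its wide end, 28 mm across at the foot, 46 mm high; point on its axis 20 mm above the bench.
- nozzle_b_mid (a point): Bystander: smaller steel piping nozzle standing on its wide end, 24 mm across at the foot, 40 mm high; point on its axis 20 mm above the bench.
- gel_pot_mid (a point): Bystander: small white colour pot, 36 mm across, 42 mm high; point on its axis 21 mm above the bench.
- shaker_mid (a point): Bystander: sugar shaker can, 48 mm across, 85 mm high; point on its axis 42 mm above the bench.
There are look-alikes about, which are no part of the job. What is shaped like the part that bears tube_centre but green is not meant.

How it is judged:
By the outcome, as a careful person would: the job done as asked, in the order asked, and still so for the second after the job is handed in, with the robot touching nothing.
It also fails if it takes over 59 s, if anything falls off the work surface, if the arm or the gripper's body presses on something with over 40 N, if the wrist force passes 120 N, or if a joint passes its speed limit or range.

### The arm

A 7-joint arm with a two-finger parallel gripper is mounted at the origin on the work surface. World frame = base frame: x ahead of the robot, y to its left, z up, the work surface at z = 0. Lengths are in mm, angles in rad, forces in N, time in s.
With the tool pointing down it reaches from about 400 to 850 mm from the base axis. Payload 4.4 kg.
Tool frame: the origin (TCP) lies between the finger pads; the fingertips stand 14 mm ahead of it and the grasp point (between the pads) lies 5 mm behind it; x points along the fingers, z is the direction in which the jaws open and shut, and the axes are right-handed (so a half turn about x gives the same grasp; the last joint's range is limited). The gripper opens to 94 mm and grips with 3 to 60 N. Pads are 16 mm wide; open, the fingers measure 119 mm over their backs; the gripper's body (75 mm by 177 mm) begins 78 mm behind the grasp point.
Start: joints at [1.07, 0.628, 0.038, 1.517, -0.027, 0.996, -0.02], TCP at [273.828, -589.522, 219.478] pointing down, gripper open.
Joint ranges: [-3.06, 3.06], [-0.37, 2.12], [-1.25, 1.32], [0.18, 2.47], [-1.1, 4.24], [0.23, 1.98], [-2.94, 2.94]. Speed limits (rad/s): [2.57, 2.57, 3.14, 3.14, 3.14, 3.14, 3.14].

### API

Orientations are given as a unit quaternion [w, x, y, z].
In Python, from bench import robot gives the robot as it stands. The module is installed in compiled form; this text tells all that it offers.
- The arm moves only by the shell command python3 -m inch 'ROWS' [FORCE]. ROWS is JSON, a list of rows, each an object of numbers: "fingers": the closure, from 0 (fully open) to 1 (shut); "tx", "ty", "tz": the shift along the tool's x, y, z in cm; "ax", "ay", "az": the turn, a rotation vector about the tool's x, y, z in rad. In form: [{"fingers": .., "tx": .., "ty": .., "tz": .., "ax": .., "ay": .., "az": ..}, ...]. A call has 1 to 10 rows; each row shifts and turns the commanded pose from where the row before left it, along the tool's axes as they then stand; what a row does not reach is not made up. A row lasts 1/12 s, in which the tool goes at most 41.7 mm and 7.16 degrees, less where a joint would pass 70% of its speed; a pose out of reach is approached as far as the arm can. A call is refused whole if a number of a shift passes 4.17 or a number of a turn 0.125, either way. A call with a gripper value outside its range is refused whole. The fingers move at their own pace and stop on an object; FORCE is the grip in N (left out, the last holds). Time passes only in rows, so rows that do not move let the fingers close. It gives the time, the measured TCP pose, the force and the opening at its end, in the units of the state.
- robot.observe(): the state, without advancing time (a new reading comes with each control period).
- robot.read_camera(name): name is "scene" or "side" or "wrist"; returns the picture (480x640x3 uint8, red, green, blue); there is no depth.
- robot.get_calibration(name): a dict with "fov_y" (degrees; the focal length in pixels is half the picture's height over the tangent of half this angle, whatever the lens; pixels are square), "cx", "cy" (the principal point, pixels), "xyz" and "attitude" of the camera in the world. Camera axes: x right, y up, looking along -z (the intrinsics and any distortion apply to the point x, -y, -z); pixel columns grow to the right and rows downward; lengths in mm; the calibration is good to about 2 mm. A picture is of the moment at which its call begins: read the wrist's pose just before it. get_calibration takes no time and is no camera call; for the wrist camera it gives the pose at the moment of the call.
- robot.job_done(): hands the job in, once; it reports no verdict.
Trained networks look in the newest picture that a camera, given by its name, has taken for a name from the list of things; names that differ only in an ending like _2 or _b are one class to them, and where a whole thing is asked for, a point or a joint stands for the part that bears it (a point fixed in the world has none). Each returns a list of dicts, best first, with "confidence" (0 to 1); they miss things now and then, are a little off and sometimes report something else, mostly with a low value. They report only what shows in the picture. A call takes as long as a camera call. They do not tell look-alikes from the thing itself.
- robot.masks_of(camera, label): "mask" (480x640 bool, what is visible of it) and "rect" ([left, top, right, bottom] in pixels, round what is visible of it).
The state is a dict: "time_s": time; "joint_positions": joint angles; "joint_vel": joint speeds; "effort": joint torques, N m; "ee_pos": TCP position; "ee_rot": TCP orientation; "wrist_force": force on the tool from outside, world axes, zero at the start; "wrist_torque": the same for the moment, N m; "grip_width": finger opening in mm.
Only numpy, scipy, OpenCV 4.12 (cv2) and the standard library are available. Lean on these libraries where they do the work, as an engineer would, in place of code of your own. Each camera call takes 0.05 s, during which the arm holds its last target. There are 200 camera calls.

## Working session

There is one attempt and no reset: what is moved stays moved. The work goes in short steps, Python scripts to look and compute and a shell command to move; the robot and the scene stay as the last step left them, time stands still between calls to the robot, and variables do not carry over. Pictures are saved under pics/ and viewed, about 8 in all and at most 12, crops included, and the job is handed in when it is done.

```bash
mkdir -p pics; cat > h.py <<'E'
import numpy as np, cv2
from bench import robot
from scipy.spatial.transform import Rotation as R
def rot(q): return R.from_quat([q[1],q[2],q[3],q[0]])
def cal(n): return robot.get_calibration(n)
def ray(c,u,v):
    f=240/np.tan(np.radians(c['fov_y'])/2)
    d=np.array([(u-c['cx'])/f,-(v-c['cy'])/f,-1.])
    return np.array(c['xyz']),rot(c['attitude']).apply(d)
def hit(c,u,v,z):
    o,d=ray(c,u,v); return o+d*(z-o[2])/d[2]
def proj(c,p):
    f=240/np.tan(np.radians(c['fov_y'])/2)
    q=rot(c['attitude']).inv().apply(np.array(p)-np.array(c['xyz']))
    return np.array([c['cx']+f*q[0]/-q[2], c['cy']-f*q[1]/-q[2]])
def save(n,im): cv2.imwrite('pics/'+n,cv2.cvtColor(im,cv2.COLOR_RGB2BGR))
E
python3 - <<'E'
from h import *
for n in ['scene','side','wrist']:
    print(n,cal(n))
a=robot.read_camera('scene');save('scene0.png',a)
b=robot.read_camera('side');save('side0.png',b)
print(robot.observe())
for n in ['tube_centre','pin_centre','rest_seat']:
    for k in ['scene','side']:
        for m in robot.masks_of(k,n): print(n,k,m['confidence'],m['rect'])
E
```

```text
scene {'fov_y': 46.104646790512774, 'cx': 322.2314767622962, 'cy': 241.84925541551357, 'xyz': array([1005.40100525,  645.81952805,  706.9363606 ]), 'attitude': array([0.29188492, 0.1268679 , 0.41064863, 0.85444451])}
side {'fov_y': 45.127579945574986, 'cx': 318.45235196072565, 'cy': 236.20376965198207, 'xyz': array([108.49548898, 511.51972207, 794.24060038]), 'attitude': array([-0.33498783, -0.11989387,  0.33688887,  0.87173075])}
wrist {'fov_y': 63.8485115367731, 'cx': 316.9918095109766, 'cy': 238.2942780825209, 'xyz': array([ 340.17533391, -557.61012978,  383.66820535]), 'attitude': array([ 0.83624085, -0.108299  ,  0.07058974, -0.5329068 ])}
{'time_s': 0.1, 'joint_positions': array([ 1.07017627,  0.62926631,  0.03843683,  1.51823542, -0.02696186,
        0.99627523, -0.01999635]), 'joint_vel': array([ 1.96933617e-03, -2.80460549e-03, -4.51620364e-04, -2.19467044e-03,
        1.57771698e-03,  1.69527820e-05,  9.78398059e-04]), 'effort': array([ 2.61774847e-03, -5.50803030e+01,  1.14760268e+00, -1.87121236e+01,
       -5.21044177e-02,  1.92102324e-02,  5.70190866e-05]), 'ee_pos': array([ 273.59927004, -589.00159574,  218.64811839]), 'ee_rot': array([ 0.59558129,  0.38067327,  0.59659103, -0.38006569]), 'wrist_force': array([0.33334707, 0.51170582, 0.68916956]), 'wrist_torque': array([0.0032593 , 0.00074407, 0.00483452]), 'grip_width': 93.6722984739519}
tube_centre scene 0.89 [306.1, 209.7, 339.9, 297.0]
tube_centre scene 0.84 [301.9, 139.7, 375.1, 197.1]
tube_centre side 0.98 [431.5, 210.4, 564.6, 276.1]
tube_centre side 0.76 [281.3, 224.3, 410.2, 276.6]
pin_centre side 0.38 [117.6, 237.7, 159.3, 285.4]
rest_seat scene 0.67 [430.5, 311.9, 478.9, 373.5]
rest_seat side 0.61 [185.4, 344.5, 248.2, 402.5]
```

View pics/scene0.png

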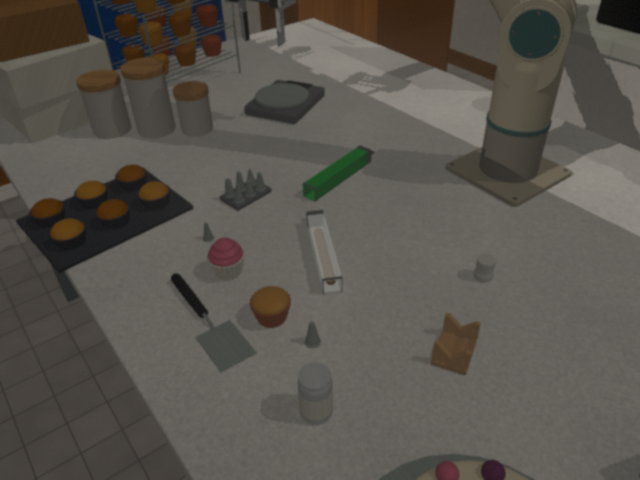

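View pics/side0.png

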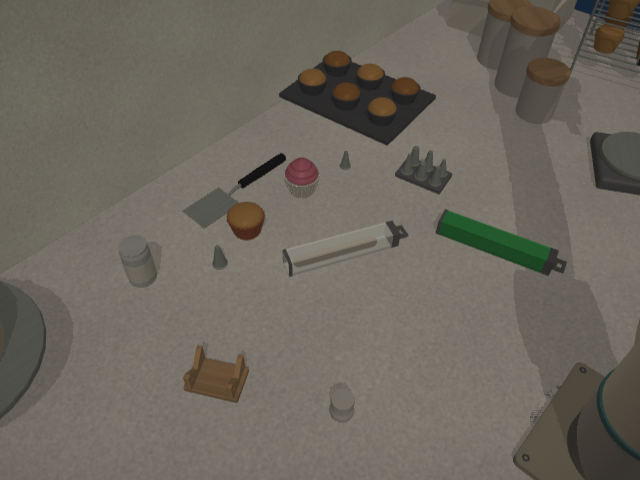

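Scene: the clear tube is at (323,250), mouth toward (332,286). The green look-alike is at (338,173), and the spatula handle (189,295) could pass for a rod. In the side view the clear tube is at (345,248), mouth on the left at (288,261), and the green one is at (500,242). I choose the clear one and will check it in a crop.

```bash
python3 - <<'E'
from h import *
a=cv2.imread('pics/scene0.png');b=cv2.imread('pics/side0.png')
A=cv2.resize(a[200:305,290:355],None,fx=5.5,fy=5.5,interpolation=3)
B=cv2.resize(b[210:285,275:415],None,fx=3.2,fy=3.2,interpolation=3)
im=np.zeros((580,800,3),np.uint8); im[:A.shape[0],:A.shape[1]]=A; im[:B.shape[0],350:350+B.shape[1]]=B
C=cv2.resize(b[335:410,175:260],None,fx=4,fy=4,interpolation=3); im[270:270+C.shape[0],380:380+C.shape[1]]=C
print(A.shape,B.shape); cv2.imwrite('pics/crop1.png',im)
cs={k:cal(k) for k in['scene','side']}
H=dict(tube_centre=17,rest_seat=26,stand_top=30,cupcake_a_mid=28,nozzle_a_mid=20,gel_pot_mid=21,shaker_mid=42)
for k in cs:
    robot.read_camera(k)
    for n,z in H.items():
        for m in robot.masks_of(k,n):
            if m['confidence']<.3: continue
            r=m['rect']; print(k,n,round(m['confidence'],2),np.round(r),np.round(hit(cs[k],(r[0]+r[2])/2,(r[1]+r[3])/2,z)))
E
```

```text
(578, 358, 3) (240, 448, 3)
scene tube_centre 0.95 [304. 142. 374. 199.] [ 320. -224.   17.]
scene tube_centre 0.62 [306. 212. 341. 294.] [524. -13.  17.]
scene rest_seat 0.83 [430. 312. 477. 374.] [504. 295.  26.]
scene stand_top 0.89 [220. 171. 270. 209.] [ 538. -274.   30.]
scene cupcake_a_mid 0.67 [431. 310. 480. 375.] [502. 298.  28.]
scene cupcake_a_mid 0.58 [249. 287. 289. 329.] [689.  54.  28.]
scene nozzle_a_mid 0.59 [305. 321. 320. 348.] [663. 141.  20.]
scene nozzle_a_mid 0.36 [304. 212. 344. 293.] [524. -11.  20.]
scene gel_pot_mid 0.77 [474. 254. 495. 283.] [326. 208.  21.]
scene gel_pot_mid 0.54 [223. 170. 271. 211.] [ 530. -282.   21.]
scene shaker_mid 0.69 [295. 359. 334. 425.] [735. 244.  42.]
side tube_centre 0.68 [437. 213. 565. 278.] [ 306. -223.   17.]
side tube_centre 0.64 [280. 221. 409. 276.] [509. -27.  17.]
side tube_centre 0.49 [213. 246. 229. 269.] [655. 134.  17.]
side rest_seat 0.72 [186. 345. 250. 402.] [486. 291.  26.]
side stand_top 0.98 [397. 144. 449. 194.] [ 521. -284.   30.]
side cupcake_a_mid 0.63 [224. 201. 266. 241.] [679.  52.  28.]
side nozzle_a_mid 0.57 [213. 247. 229. 269.] [652. 136.  20.]
side gel_pot_mid 0.65 [328. 389. 358. 424.] [318. 204.  21.]
side shaker_mid 0.79 [118. 236. 160. 288.] [730. 246.  42.]
```

View pics/crop1.png

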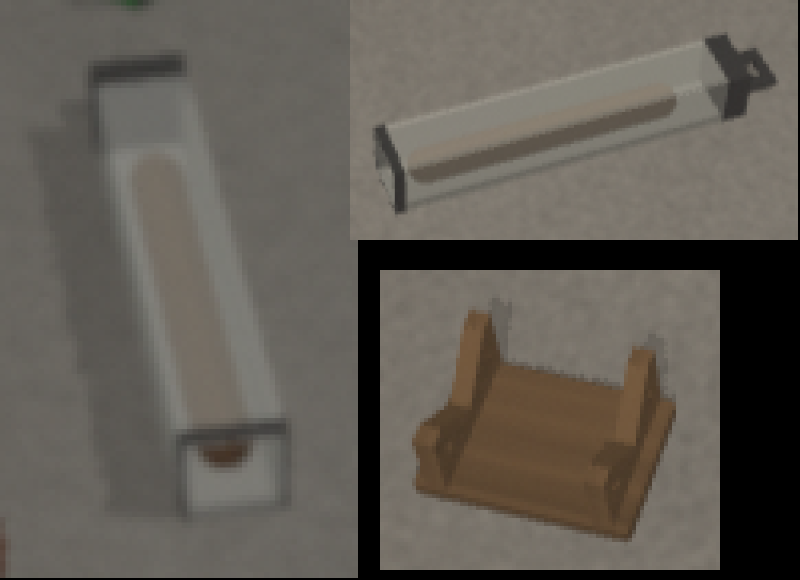

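```bash
python3 - <<'E'
from h import *
s=cal('scene');d=cal('side')
S=lambda x,y:(290+x/5.5,200+y/5.5); D=lambda x,y:(275+(x-350)/3.2,210+y/3.2); C=lambda x,y:(175+(x-380)/4,335+(y-270)/4)
pr=lambda n,p:print(n,np.round(p,1))
m=(hit(s,*S(180,432),34)+hit(s,*S(287,423),34))/2; c=(hit(s,*S(92,66),34)+hit(s,*S(185,58),34))/2
b=(hit(s,*S(187,513),0)+hit(s,*S(287,503),0))/2
pr('mouth',m);pr('mouthb',b);pr('cap',c);v=m-c;print(np.hypot(*v[:2]),np.degrees(np.arctan2(v[1],v[0])),(m+c)/2)
m=(hit(d,*D(378,126),34)+hit(d,*D(403,165),34))/2; c=(hit(d,*D(712,38),34)+hit(d,*D(745,78),34))/2
pr('mouth',m);pr('cap',c);v=m-c;print(np.hypot(*v[:2]),np.degrees(np.arctan2(v[1],v[0])),(m+c)/2)
for n,x,y,z in [('fl',415,492,0),('fr',628,540,0),('br',675,405,10),('LB',482,312,43),('LF',428,428,43),('RB',648,350,43),('RF',607,463,43)]: pr(n,hit(d,*C(x,y),z))
for n in ['scene','side']:
    for k in ['gel_pot_mid']: pass
o=robot.observe(); print(rot(o['ee_rot']).as_matrix().round(3)); c=cal('wrist')
T=rot(o['ee_rot']); pr('camoff',T.inv().apply(np.array(c['xyz'])-o['ee_pos'])); print((T.inv()*rot(c['attitude'])).as_matrix().round(3))
E
```

```text
mouth [564.3  66.7  34. ]
mouthb [564.8  68.6   0. ]
cap [ 470.  -111.5   34. ]
201.62003648280864 62.10493699522848 [517.17788315 -22.35769841  34.        ]
mouth [562.1  62.4  34. ]
cap [ 466.6 -111.9   34. ]
198.7730356218321 61.285189702882995 [514.36237532 -24.7336815   34.        ]
fl [515.2 335.4   0. ]
fr [442.8 295.5   0. ]
br [465.4 249.2  10. ]
LB [531.4 281.6  43. ]
LF [509.1 325.9  43. ]
RB [474.1 251.2  43. ]
RF [451.6 292.3  43. ]
[[-0.     0.907  0.421]
 [ 0.     0.421 -0.907]
 [-1.     0.    -0.   ]]
camoff [-165.1   73.6   -0.7]
[[ 0.001  0.256 -0.967]
 [ 0.001  0.967  0.256]
 [ 1.    -0.001  0.   ]]
```

```bash
python3 -m inch '[{"fingers":0.3,"ty":3.0,"tz":-2.7},{"ty":3.0,"tz":-2.7},{"ty":3.0,"tz":-2.7},{"ty":3.0,"tz":-2.7},{"ty":3.0,"tz":-2.7},{"ty":3.0,"tz":-2.7},{"ty":3.0,"tz":-2.7},{"ty":3.0,"tz":-2.7},{"ty":3.0,"tz":-2.7},{"ty":3.0,"tz":-2.7}]' 40
python3 -m inch '[{"ty":3.0,"tz":-2.7},{"ty":3.0,"tz":-2.7},{"ty":3.0,"tz":-2.7},{"ty":3.0,"tz":-2.7},{"ty":3.0,"tz":-2.7},{"ax":-0.11},{"ax":-0.11},{"ax":-0.11},{"ax":-0.11},{"ax":-0.11}]'
python3 -m inch '[{"ax":-0.09},{}]'
python3 - <<'E'
from h import *
o=robot.observe();print(o['joint_positions'].round(2),rot(o['ee_rot']).as_matrix().round(3))
a=robot.read_camera('wrist');save('w1.png',a)
for n in ['tube_centre','pin_centre','cupcake_a_mid','nozzle_a_mid']:
  for m in robot.masks_of('wrist',n): print(n,m['confidence'],m['rect'])
E
```

```text
[ 1.07  0.63  0.04  1.52 -0.03  1.   -0.02] [[-0.     0.907  0.421]
 [ 0.     0.421 -0.907]
 [-1.     0.    -0.   ]]$[0]: bad value
$[0]: bad value
$[0]: bad value
```

View pics/w1.png

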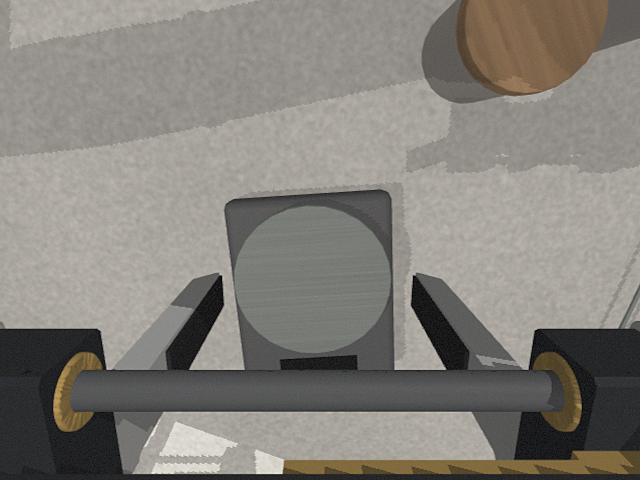

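The calls were refused because every row needs all the fields, so the arm hasn't moved. This picture is the start view, with the scale under the gripper at (312,280). I'll resend with complete rows.

```bash
python3 -m inch '[{"fingers":0.3,"tx":0,"ty":3.0,"tz":-2.7,"ax":0,"ay":0,"az":0},{"fingers":0.3,"tx":0,"ty":3.0,"tz":-2.7,"ax":0,"ay":0,"az":0},{"fingers":0.3,"tx":0,"ty":3.0,"tz":-2.7,"ax":0,"ay":0,"az":0},{"fingers":0.3,"tx":0,"ty":3.0,"tz":-2.7,"ax":0,"ay":0,"az":0},{"fingers":0.3,"tx":0,"ty":3.0,"tz":-2.7,"ax":0,"ay":0,"az":0},{"fingers":0.3,"tx":0,"ty":3.0,"tz":-2.7,"ax":0,"ay":0,"az":0},{"fingers":0.3,"tx":0,"ty":3.0,"tz":-2.7,"ax":0,"ay":0,"az":0},{"fingers":0.3,"tx":0,"ty":3.0,"tz":-2.7,"ax":0,"ay":0,"az":0},{"fingers":0.3,"tx":0,"ty":3.0,"tz":-2.7,"ax":0,"ay":0,"az":0},{"fingers":0.3,"tx":0,"ty":3.0,"tz":-2.7,"ax":0,"ay":0,"az":0}]' 40
python3 -m inch '[{"fingers":0.3,"tx":0,"ty":3.0,"tz":-2.7,"ax":0,"ay":0,"az":0},{"fingers":0.3,"tx":0,"ty":3.0,"tz":-2.7,"ax":0,"ay":0,"az":0},{"fingers":0.3,"tx":0,"ty":3.0,"tz":-2.7,"ax":0,"ay":0,"az":0},{"fingers":0.3,"tx":0,"ty":3.0,"tz":-2.7,"ax":0,"ay":0,"az":0},{"fingers":0.3,"tx":0,"ty":3.0,"tz":-2.7,"ax":0,"ay":0,"az":0},{"fingers":0.3,"tx":0,"ty":0,"tz":0,"ax":-0.11,"ay":0,"az":0},{"fingers":0.3,"tx":0,"ty":0,"tz":0,"ax":-0.11,"ay":0,"az":0},{"fingers":0.3,"tx":0,"ty":0,"tz":0,"ax":-0.11,"ay":0,"az":0},{"fingers":0.3,"tx":0,"ty":0,"tz":0,"ax":-0.11,"ay":0,"az":0},{"fingers":0.3,"tx":0,"ty":0,"tz":0,"ax":-0.11,"ay":0,"az":0}]'
python3 -m inch '[{"fingers":0.3,"tx":0,"ty":0,"tz":0,"ax":-0.09,"ay":0,"az":0},{"fingers":0.3,"tx":0,"ty":0,"tz":0,"ax":0,"ay":0,"az":0}]'
python3 - <<'E'
from h import *
o=robot.observe();print(o['joint_positions'].round(2),rot(o['ee_rot']).as_matrix().round(3),cal('wrist'))
a=robot.read_camera('wrist');save('w2.png',a)
for n in ['tube_centre','pin_centre','cupcake_a_mid','nozzle_a_mid']:
  for m in robot.masks_of('wrist',n): print(n,m['confidence'],m['rect'])
E
```

```text
time_s: 2.28
ee_pos: [432.8, -216.5, 219.8]
ee_rot: [0.596, 0.381, 0.596, -0.38]
wrist_force: [0.4, 0.5, 0.4]
grip_width: 65.7
time_s: 3.12
ee_pos: [511.5, -32.4, 219.6]
ee_rot: [0.678, 0.202, 0.677, -0.202]
wrist_force: [-0.4, 0.2, 0.4]
grip_width: 65.6
time_s: 3.28
ee_pos: [511.4, -32.7, 219.6]
ee_rot: [0.686, 0.173, 0.686, -0.173]
wrist_force: [0.1, -0.2, 0.2]
grip_width: 65.6
[ 0.14  0.44 -0.19  1.89  0.11  0.82 -0.6 ] [[ 0.     0.474  0.88 ]
 [ 0.     0.88  -0.474]
 [-1.     0.     0.   ]] {'fov_y': 63.8485115367731, 'cx': 316.9918095109766, 'cy': 238.2942780825209, 'xyz': array([545.74893476,  32.92568314, 384.70441576]), 'attitude': array([ 0.96170991, -0.12480319,  0.03183532, -0.24191884])}
tube_centre 0.79 [295.2, 93.2, 338.8, 325.4]
tube_centre 0.57 [182.7, 364.1, 311.7, 473.7]
cupcake_a_mid 0.91 [413.5, 0.0, 499.2, 81.5]
```

View pics/w2.png

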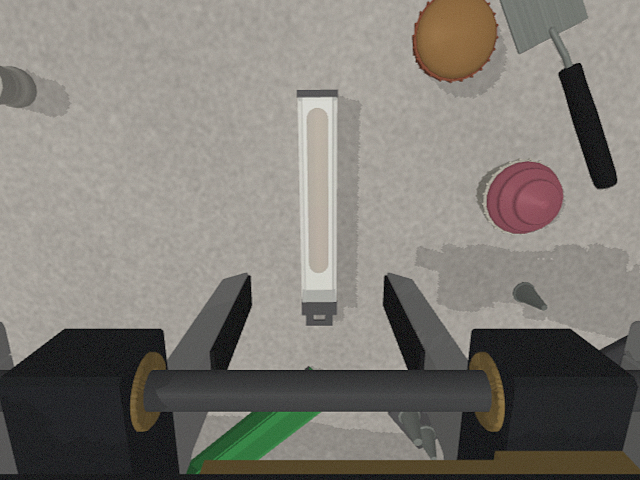

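The clear tube is upright in the wrist view: mouth rim at about (317,92), cap at (319,308), pin from row 107 to row 272. The green one is at the lower left.

```bash
python3 - <<'E'
from h import *
c=cal('wrist');o=robot.observe()
m=(hit(c,297,91,34)+hit(c,337.5,91,34))/2
k=(hit(c,302,302,34)+hit(c,337,302,34))/2; k2=(hit(c,302,314,17)+hit(c,337,314,17))/2
for a in(m,k,k2,hit(c,317,107,13),hit(c,318,273,13)):print(a.round(1))
v=m-k;print(np.hypot(*v[:2]),np.degrees(np.arctan2(v[1],v[0])))
ct=m-105*v/np.hypot(*v[:2]);print('ctr',ct)
print('tool delta to ctr',rot(o['ee_rot']).inv().apply(ct-o['ee_pos']))
for n,u,v2,z in [('cupA',455,38,50),('cupB',525,198,60),('pot',15,87,42)]:print(n,hit(c,u,v2,z).round())
E
```

```text
[563.8  65.8  34. ]
[ 472.8 -106.8   34. ]
[ 462.8 -125.5   17. ]
[558.1  55.8  13. ]
[482.3 -86.2  13. ]
195.1759494747734 62.197101792345656
ctr [514.84402426 -27.03371237  34.        ]
tool delta to ctr [185.54484083   6.60687822   0.24872417]
cupA [677.  47.  50.]
cupB [677. -95.  60.]
pot [343. 188.  42.]
```

```bash
python3 -m inch '[{"fingers":0.3,"tx":3.6,"ty":0.2,"tz":0,"ax":0,"ay":0,"az":0},{"fingers":0.3,"tx":3.6,"ty":0.2,"tz":0,"ax":0,"ay":0,"az":0},{"fingers":0.3,"tx":3.6,"ty":0.2,"tz":0,"ax":0,"ay":0,"az":0},{"fingers":0.3,"tx":3.6,"ty":0.2,"tz":0,"ax":0,"ay":0,"az":0},{"fingers":0.3,"tx":3.6,"ty":0.2,"tz":0,"ax":0,"ay":0,"az":0},{"fingers":0.3,"tx":1.1,"ty":0,"tz":0,"ax":0,"ay":0,"az":0},{"fingers":0.3,"tx":1.1,"ty":0,"tz":0,"ax":0,"ay":0,"az":0},{"fingers":0.3,"tx":0,"ty":0,"tz":0,"ax":0,"ay":0,"az":0}]'
python3 -m inch '[{"fingers":1,"tx":0,"ty":0,"tz":0,"ax":0,"ay":0,"az":0},{"fingers":1,"tx":0,"ty":0,"tz":0,"ax":0,"ay":0,"az":0},{"fingers":1,"tx":0,"ty":0,"tz":0,"ax":0,"ay":0,"az":0},{"fingers":1,"tx":0,"ty":0,"tz":0,"ax":0,"ay":0,"az":0},{"fingers":1,"tx":0,"ty":0,"tz":0,"ax":0,"ay":0,"az":0},{"fingers":1,"tx":0,"ty":0,"tz":0,"ax":0,"ay":0,"az":0},{"fingers":1,"tx":0,"ty":0,"tz":0,"ax":0,"ay":0,"az":0},{"fingers":1,"tx":0,"ty":0,"tz":0,"ax":0,"ay":0,"az":0}]' 40
```

```text
time_s: 4.2
ee_pos: [515.6, -23.9, 16.5]
ee_rot: [0.685, 0.173, 0.686, -0.174]
wrist_force: [-0.2, -0.3, 0.7]
grip_width: 65.9
time_s: 4.87
ee_pos: [516.8, -24.0, 18.4]
ee_rot: [0.686, 0.174, 0.685, -0.173]
wrist_force: [-0.5, -0.1, 6.7]
grip_width: 33.8
```

```bash
python3 -m inch '[{"fingers":1,"tx":-0.35,"ty":0,"tz":0,"ax":0,"ay":0,"az":0},{"fingers":1,"tx":-0.35,"ty":0,"tz":0,"ax":0,"ay":0,"az":0},{"fingers":1,"tx":-0.35,"ty":-0.03,"tz":0,"ax":0,"ay":0,"az":-0.035},{"fingers":1,"tx":-0.35,"ty":-0.03,"tz":0,"ax":0,"ay":0,"az":-0.035},{"fingers":1,"tx":-0.35,"ty":-0.03,"tz":0,"ax":0,"ay":0,"az":-0.035},{"fingers":1,"tx":-0.35,"ty":-0.03,"tz":0,"ax":0,"ay":0,"az":-0.035},{"fingers":1,"tx":-0.35,"ty":-0.03,"tz":0,"ax":0,"ay":0,"az":-0.035}]' 45
python3 - <<'E'
from h import *
o=robot.observe();T=rot(o['ee_rot']);print(T.as_matrix().round(3),o['ee_pos'],o['wrist_force'],o['grip_width'],o['joint_positions'].round(2))
a=robot.read_camera('scene');save('s2.png',a)
E
```

```text
time_s: 5.45
ee_pos: [515.9, -24.0, 42.4]
ee_rot: [0.667, 0.113, 0.698, -0.233]
wrist_force: [-0.5, -0.3, -2.1]
grip_width: 33.7
[[-0.084  0.469  0.879]
 [-0.154  0.866 -0.476]
 [-0.984 -0.176 -0.   ]] [515.88379256 -24.00618491  42.40854203] [-0.52421385 -0.32807722 -2.05728913] 33.69862878483085 [-0.13  0.75  0.03  1.95  0.24  0.55 -0.81]
```

```bash
python3 -m inch '[{"fingers":1,"tx":-0.32,"ty":-0.085,"tz":0,"ax":0,"ay":0,"az":-0.035},{"fingers":1,"tx":-0.32,"ty":-0.085,"tz":0,"ax":0,"ay":0,"az":-0.035},{"fingers":1,"tx":-0.32,"ty":-0.085,"tz":0,"ax":0,"ay":0,"az":-0.035},{"fingers":1,"tx":-0.32,"ty":-0.085,"tz":0,"ax":0,"ay":0,"az":-0.035},{"fingers":1,"tx":-0.32,"ty":-0.085,"tz":0,"ax":0,"ay":0,"az":-0.035}]'
python3 -m inch '[{"fingers":1,"tx":-0.27,"ty":-0.125,"tz":0,"ax":0,"ay":0,"az":-0.035},{"fingers":1,"tx":-0.27,"ty":-0.125,"tz":0,"ax":0,"ay":0,"az":-0.035},{"fingers":1,"tx":-0.27,"ty":-0.125,"tz":0,"ax":0,"ay":0,"az":-0.035},{"fingers":1,"tx":-0.27,"ty":-0.125,"tz":0,"ax":0,"ay":0,"az":-0.035},{"fingers":1,"tx":-0.27,"ty":-0.125,"tz":0,"ax":0,"ay":0,"az":-0.035},{"fingers":1,"tx":-0.22,"ty":-0.14,"tz":0,"ax":0,"ay":0,"az":-0.035},{"fingers":1,"tx":-0.22,"ty":-0.14,"tz":0,"ax":0,"ay":0,"az":-0.035},{"fingers":1,"tx":-0.22,"ty":-0.14,"tz":0,"ax":0,"ay":0,"az":-0.035},{"fingers":1,"tx":0,"ty":0,"tz":0,"ax":0,"ay":0,"az":0},{"fingers":1,"tx":0,"ty":0,"tz":0,"ax":0,"ay":0,"az":0}]'
python3 - <<'E'
from h import *
o=robot.observe();T=rot(o['ee_rot']).as_matrix();print(T.round(3),o['ee_pos'],o['wrist_force'],o['wrist_torque'],o['grip_width'],o['joint_positions'].round(2))
th=np.arcsin(-T[2,1]);print(np.degrees(th),'edge',o['ee_pos'][2]-101.8*np.sin(th)-18*np.cos(th))
a=robot.read_camera('scene');b=robot.read_camera('side');w=robot.read_camera('wrist')
im=np.zeros((560,800,3),np.uint8)
A=cv2.resize(a[190:340,250:400],None,fx=2.66,fy=2.66,interpolation=3);B=cv2.resize(b[180:330,230:380],None,fx=2.66,fy=2.66,interpolation=3)
im[:399,:399]=A;im[:399,401:800]=B;save('tilt1.png',im)
E
```

```text
time_s: 5.92
ee_pos: [515.7, -24.3, 58.7]
ee_rot: [0.645, 0.051, 0.705, -0.291]
wrist_force: [-0.7, -0.5, -2.6]
grip_width: 33.6
time_s: 6.75
ee_pos: [515.7, -24.1, 80.7]
ee_rot: [0.598, -0.047, 0.706, -0.377]
wrist_force: [0.2, 1.4, -1.3]
grip_width: 33.6
[[-0.28   0.384  0.88 ]
 [-0.517  0.712 -0.475]
 [-0.809 -0.588 -0.001]] [515.71051087 -24.08872972  80.70569419] [ 0.19868042  1.44858258 -1.30171196] [ 0.65307491 -0.39534525 -0.00251097] 33.57717236881043 [-0.43  0.89  0.21  1.69  0.33  1.04 -0.99]
36.015361532994106 edge 6.287607981444049
```

View pics/tilt1.png

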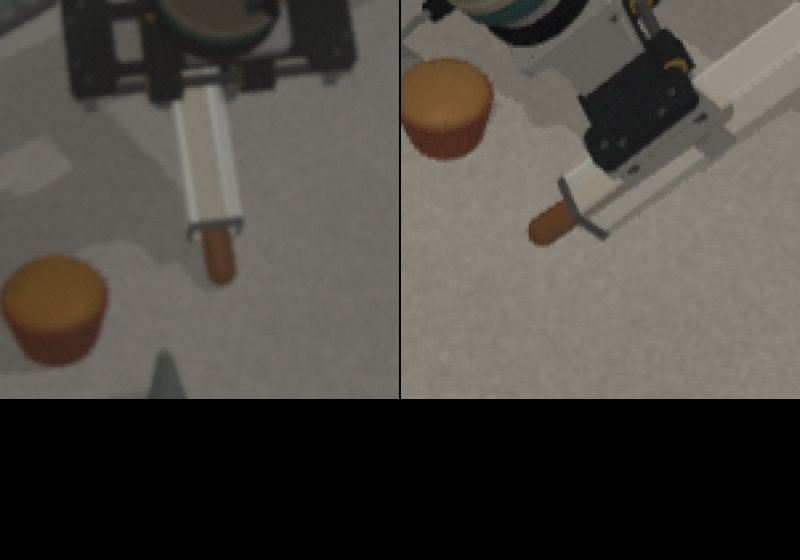

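The pin has slid out and rests on the bench: scene crop tip at (222,278), mouth rim at (215,228). I'll draw the tube back along its own axis so the pin stays against the bench.

```bash
python3 -m inch '[{"fingers":1,"tx":0,"ty":-0.45,"tz":0,"ax":0,"ay":0,"az":0},{"fingers":1,"tx":0,"ty":-0.45,"tz":0,"ax":0,"ay":0,"az":0},{"fingers":1,"tx":0,"ty":-0.45,"tz":0,"ax":0,"ay":0,"az":0},{"fingers":1,"tx":0,"ty":-0.45,"tz":0,"ax":0,"ay":0,"az":0},{"fingers":1,"tx":0,"ty":-0.45,"tz":0,"ax":0,"ay":0,"az":0},{"fingers":1,"tx":0,"ty":-0.45,"tz":0,"ax":0,"ay":0,"az":0},{"fingers":1,"tx":0,"ty":-0.45,"tz":0,"ax":0,"ay":0,"az":0},{"fingers":1,"tx":0,"ty":-0.45,"tz":0,"ax":0,"ay":0,"az":0},{"fingers":1,"tx":0,"ty":0,"tz":0,"ax":0,"ay":0,"az":0},{"fingers":1,"tx":0,"ty":0,"tz":0,"ax":0,"ay":0,"az":0}]'
python3 - <<'E'
from h import *
o=robot.observe();T=rot(o['ee_rot']).as_matrix();print(o['ee_pos'],o['wrist_force'],o['grip_width'],o['joint_positions'].round(2))
th=np.arcsin(-T[2,1]);ed=o['ee_pos'][2]-101.8*np.sin(th)-18*np.cos(th);print(np.degrees(th),'edge',ed,'e',10+(ed-10+13*np.cos(th))/np.sin(th))
a=robot.read_camera('scene');b=robot.read_camera('side')
im=np.zeros((400,800,3),np.uint8)
A=cv2.resize(a[190:340,250:400],None,fx=2.66,fy=2.66,interpolation=3);B=cv2.resize(b[180:330,230:380],None,fx=2.66,fy=2.66,interpolation=3)
im[:399,:399]=A;im[:399,401:800]=B;save('tilt2.png',im)
s=cal('scene');print('green',hit(s,310,190,10),hit(s,304,180,34))
for e in(45,50,55,60,65,70):
    p=o['ee_pos']+T@np.array([5,101.8+e,0]); u=proj(s,p);v=proj(cal('side'),p);print(e,p.round(1),(u-[250,190])*2.66,(v-[230,180])*2.66+[401,0])
E
```

```text
time_s: 7.73
ee_pos: [501.9, -50.3, 102.7]
ee_rot: [0.598, -0.047, 0.705, -0.378]
wrist_force: [-0.3, -0.5, -0.4]
grip_width: 33.8
[501.90475655 -50.32556244 102.65940376] [-0.27511568 -0.48727041 -0.39292053] 33.765985690813544 [-0.4   0.84  0.22  1.75  0.35  1.03 -0.97]
36.08732275177998 edge 28.151251275995747 e 58.651883831956155
green [ 412.26000428 -209.92120233   10.        ] [ 419.80273533 -220.39872065   34.        ]
45 [557.   51.4  12.2] [214.33499899 240.44280371] [572.25888408 216.47748638]
50 [558.9  54.9   9.2] [215.35999977 247.65647645] [566.49148386 220.87135306]
55 [560.9  58.5   6.3] [216.38753263 254.88796931] [560.73806316 225.25456951]
60 [562.8  62.    3.3] [217.41760696 262.13734839] [554.9985712  229.62717441]
65 [5.647e+02 6.560e+01 4.000e-01] [218.45023222 269.40468015] [549.27295746 233.98920626]
70 [566.6  69.2  -2.6] [219.48541789 276.69003134] [543.56117167 238.34070335]
```

View pics/tilt2.png

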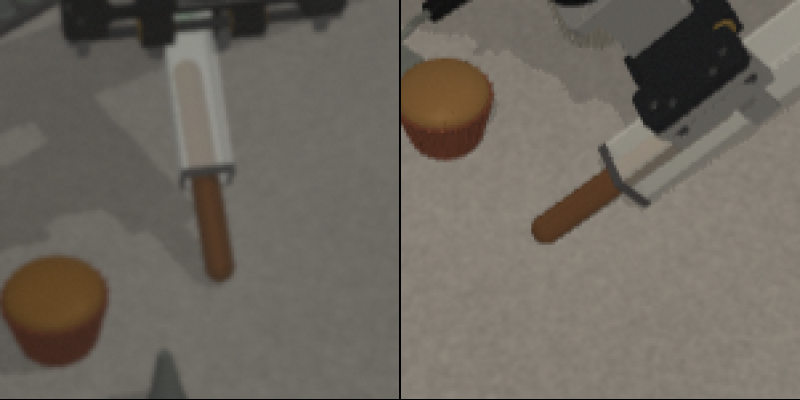

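```bash
python3 - <<'E'
from h import *
o=robot.observe();T=rot(o['ee_rot']).as_matrix();s=cal('scene');d=cal('side')
for n,x,y,z in[('topR',-16,101.8,17),('topL',-16,101.8,-17),('botR',18,101.8,17),('botL',18,101.8,-17),('capTopR',-16,-108,17)]:
    p=o['ee_pos']+T@np.array([x,y,z]);print(n,p.round(),((proj(s,p)-[250,190])*2.66).round(),((proj(d,p)-[230,180])*2.66+[401,0]).round())
# tip sphere triangulation: sphere centre at z=10
print(hit(s,250+219/2.66,190+266/2.66,10),hit(d,230+(546-401)/2.66,180+229/2.66,10))
E
```

```text
topR [561.  23.  55.] [183. 173.] [598. 146.]
topL [531.  39.  55.] [233. 167.] [615. 184.]
botR [551.   5.  28.] [180. 184.] [626. 166.]
botL [521.  21.  28.] [228. 179.] [644. 204.]
capTopR [ 480. -126.  179.] [ 143. -114.] [859. -56.]
[568.44463575  71.17256475  10.        ] [563.66112493  69.43648629  10.        ]
```

```bash
python3 -m inch '[{"fingers":1,"tx":0.57,"ty":0.02,"tz":0,"ax":0,"ay":0,"az":0.035},{"fingers":1,"tx":0.57,"ty":0.02,"tz":0,"ax":0,"ay":0,"az":0.035},{"fingers":1,"tx":0.57,"ty":0.02,"tz":0,"ax":0,"ay":0,"az":0.035},{"fingers":1,"tx":0.57,"ty":0.02,"tz":0,"ax":0,"ay":0,"az":0.035},{"fingers":1,"tx":0.57,"ty":0.02,"tz":0,"ax":0,"ay":0,"az":0.035},{"fingers":1,"tx":0.57,"ty":0.02,"tz":0,"ax":0,"ay":0,"az":0.035},{"fingers":1,"tx":0.57,"ty":0.02,"tz":0,"ax":0,"ay":0,"az":0.035},{"fingers":1,"tx":0.57,"ty":0.02,"tz":0,"ax":0,"ay":0,"az":0.035},{"fingers":1,"tx":0.57,"ty":0.02,"tz":0,"ax":0,"ay":0,"az":0.035},{"fingers":1,"tx":0.57,"ty":0.02,"tz":0,"ax":0,"ay":0,"az":0.035}]'
python3 -m inch '[{"fingers":1,"tx":-0.1,"ty":0.5,"tz":0,"ax":0,"ay":0,"az":0},{"fingers":1,"tx":-0.13,"ty":0.5,"tz":0,"ax":0,"ay":0,"az":0},{"fingers":1,"tx":-0.13,"ty":0.5,"tz":0,"ax":0,"ay":0,"az":0},{"fingers":1,"tx":-0.13,"ty":0.5,"tz":0,"ax":0,"ay":0,"az":0},{"fingers":1,"tx":-0.13,"ty":0.5,"tz":0,"ax":0,"ay":0,"az":0},{"fingers":1,"tx":-0.13,"ty":0.5,"tz":0,"ax":0,"ay":0,"az":0},{"fingers":1,"tx":0,"ty":0,"tz":0,"ax":0,"ay":0,"az":0}]'
cat > st.py <<'E'
from h import *
import sys
o=robot.observe();T=rot(o['ee_rot']).as_matrix();print(o['ee_pos'].round(1),o['wrist_force'].round(1),o['grip_width'],o['joint_positions'].round(2))
th=np.arcsin(-T[2,1]);ed=o['ee_pos'][2]-101.8*np.sin(th)-18*np.cos(th);print(np.degrees(th),'edge',ed,'roll',T[2,2])
a=robot.read_camera('scene');b=robot.read_camera('side');s=cal('scene');d=cal('side')
im=np.zeros((400,800,3),np.uint8)
A=cv2.resize(a[190:340,250:400],None,fx=2.66,fy=2.66,interpolation=3);B=cv2.resize(b[180:330,230:380],None,fx=2.66,fy=2.66,interpolation=3)
im[:399,:399]=A;im[:399,401:800]=B
for y in (101.8,161.8,181.8):
    p=o['ee_pos']+T@np.array([5,y,0])
    for q in ((proj(s,p)-[250,190])*2.66,(proj(d,p)-[230,180])*2.66+[401,0]): cv2.circle(im,tuple(int(v) for v in q),2,(0,255,0),-1)
save(sys.argv[1],im)
E
python3 st.py lay1.png
```

```text
time_s: 8.67
ee_pos: [490.5, -71.2, 50.8]
ee_rot: [0.655, 0.077, 0.703, -0.267]
wrist_force: [0.8, -0.6, -1.2]
grip_width: 33.7
time_s: 9.25
ee_pos: [506.3, -41.9, 49.8]
ee_rot: [0.655, 0.076, 0.703, -0.266]
wrist_force: [-0.3, -0.2, -2.2]
grip_width: 33.9
[506.3 -41.9  49.8] [-0.3 -0.2 -2.2] 33.87571935153394 [-0.19  0.77  0.09  1.93  0.28  0.63 -0.85]
15.958774361526462 edge 4.483252204610107 roll 0.0004521445107812938
```

View pics/lay1.png

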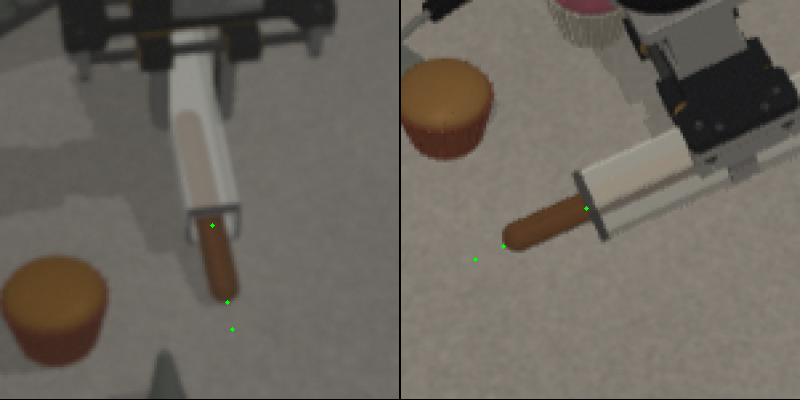

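Tip visible at about (225,298) scene crop and (505,243) side crop, so roughly 60 mm is exposed. Next I'll rotate down to flat about the mouth's lower edge.

```bash
python3 -m inch '[{"fingers":1,"tx":0.39,"ty":-0.06,"tz":0,"ax":0,"ay":0,"az":0.035},{"fingers":1,"tx":0.39,"ty":-0.06,"tz":0,"ax":0,"ay":0,"az":0.035},{"fingers":1,"tx":0.39,"ty":-0.06,"tz":0,"ax":0,"ay":0,"az":0.035},{"fingers":1,"tx":0.39,"ty":-0.06,"tz":0,"ax":0,"ay":0,"az":0.035},{"fingers":1,"tx":0.39,"ty":-0.06,"tz":0,"ax":0,"ay":0,"az":0.035},{"fingers":1,"tx":0.39,"ty":-0.06,"tz":0,"ax":0,"ay":0,"az":0.035},{"fingers":1,"tx":0.39,"ty":-0.06,"tz":0,"ax":0,"ay":0,"az":0.035},{"fingers":1,"tx":0.39,"ty":-0.06,"tz":0,"ax":0,"ay":0,"az":0.0335},{"fingers":1,"tx":0,"ty":0,"tz":0,"ax":0,"ay":0,"az":0}]'
python3 st.py lay2.png
```

```text
time_s: 10.1
ee_pos: [499.1, -55.1, 19.7]
ee_rot: [0.684, 0.174, 0.686, -0.176]
wrist_force: [0.5, -0.5, -2.0]
grip_width: 33.4
[499.1 -55.1  19.7] [ 0.5 -0.5 -2. ] 33.37451610866218 [ 0.12  0.75 -0.1   2.07  0.22  0.33 -0.66]
0.14775024208067047 edge 1.4131466080262278 roll -0.001263125663498954
```

```bash
python3 -m inch '[{"fingers":1,"tx":0.08,"ty":0,"tz":0,"ax":0,"ay":0,"az":0},{"fingers":1,"tx":0.08,"ty":0,"tz":0,"ax":0,"ay":0,"az":0},{"fingers":1,"tx":0,"ty":0,"tz":0,"ax":0,"ay":0,"az":0}]'
python3 -m inch '[{"fingers":0.45,"tx":0,"ty":0,"tz":0,"ax":0,"ay":0,"az":0},{"fingers":0.45,"tx":0,"ty":0,"tz":0,"ax":0,"ay":0,"az":0},{"fingers":0.45,"tx":0,"ty":0,"tz":0,"ax":0,"ay":0,"az":0},{"fingers":0.45,"tx":0,"ty":0,"tz":0,"ax":0,"ay":0,"az":0},{"fingers":0.45,"tx":0,"ty":0,"tz":0,"ax":0,"ay":0,"az":0}]'
python3 -m inch '[{"fingers":0.45,"tx":-1.5,"ty":0,"tz":0,"ax":0,"ay":0,"az":0},{"fingers":0.45,"tx":-3.5,"ty":0,"tz":0,"ax":0,"ay":0,"az":0},{"fingers":0.45,"tx":-4,"ty":0,"tz":0,"ax":0,"ay":0,"az":0},{"fingers":0.45,"tx":-4,"ty":0,"tz":0,"ax":0,"ay":0,"az":0},{"fingers":0.45,"tx":-1,"ty":0,"tz":0,"ax":0,"ay":0,"az":0},{"fingers":0.45,"tx":0,"ty":0,"tz":0,"ax":0,"ay":0,"az":0}]'
python3 - <<'E'
from h import *
o=robot.observe();c=cal('wrist');print(o['ee_pos'],rot(o['ee_rot']).as_matrix().round(3),c)
a=robot.read_camera('wrist');save('w3.png',a)
np.save('c3.npy',c,allow_pickle=True)
for n in ['tube_centre','pin_centre','rest_seat']:
  for m in robot.masks_of('wrist',n): print(n,m['confidence'],m['rect'])
E
```

```text
time_s: 10.45
ee_pos: [500.9, -52.2, 18.7]
ee_rot: [0.686, 0.172, 0.686, -0.174]
wrist_force: [-0.3, 0.3, 2.3]
grip_width: 33.8
time_s: 10.87
ee_pos: [500.7, -52.4, 18.4]
ee_rot: [0.685, 0.173, 0.686, -0.174]
wrist_force: [-0.2, 0.1, -0.4]
grip_width: 51.7
time_s: 11.37
ee_pos: [503.1, -52.6, 161.5]
ee_rot: [0.688, 0.174, 0.683, -0.174]
wrist_force: [0.1, -0.8, -0.3]
grip_width: 51.3
[503.05172868 -52.56604044 161.48177278] [[ 0.006  0.476  0.879]
 [-0.002  0.879 -0.476]
 [-1.     0.001  0.007]] {'fov_y': 63.8485115367731, 'cx': 316.9918095109766, 'cy': 238.2942780825209, 'xyz': array([536.52248076,  13.34993476, 326.6625626 ]), 'attitude': array([ 0.96136454, -0.12501811,  0.02879458, -0.24355607])}
tube_centre 0.8 [284.9, 97.4, 339.9, 364.0]
tube_centre 0.77 [216.4, 414.7, 327.0, 461.2]
tube_centre 0.26 [429.8, 0.0, 529.5, 40.7]
pin_centre 0.77 [296.3, 6.2, 325.2, 96.0]
```

View pics/w3.png

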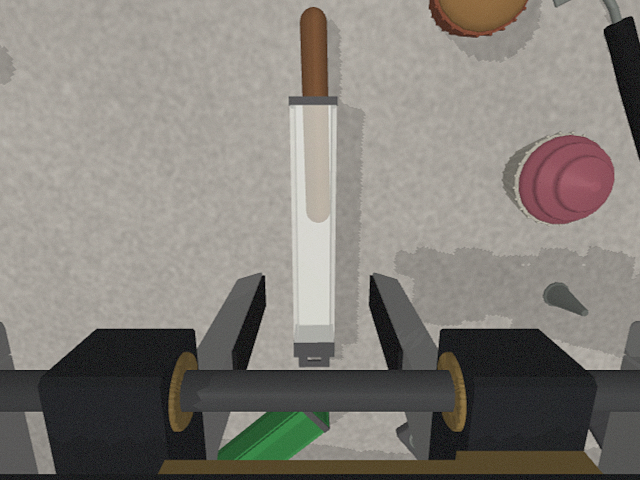

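The tube lies flat and released. The pin stands out from (314,97) to its tip at (313,8), with its tail at (318,222) inside.

```bash
python3 - <<'E'
from h import *
c=cal('wrist');o=robot.observe();T=rot(o['ee_rot'])
tip=hit(c,313,8,13);tail=hit(c,318,221,13);m=hit(c,314.5,103,34)
v=tip-tail;L=np.hypot(*v[:2]);print('tip',tip,'tail',tail,L,np.degrees(np.arctan2(v[1],v[0])),'mouth',m)
u=v/L
for g in (28,30): 
  P=tip-g*u;P[2]=16.5;print(g,P,'tool d',T.inv().apply(P-o['ee_pos']))
print('tool yaw',np.degrees(np.arctan2(*T.as_matrix()[1::-1,1])))
print('exposed',(tip-m)@u)
E
```

```text
tip [572.59716419  92.62710421  13.        ] tail [501.84091473 -46.15145896  13.        ] 155.7752754177604 62.985239525260596 mouth [542.34596965  34.12226411  34.        ]
28 [559.87900349  67.68219714  16.5       ] tool d [139.74545167 134.8472034   -3.39016985]
30 [558.97056344  65.90041806  16.5       ] tool d [139.75137402 132.84781655  -3.34100502]
tool yaw 61.577184848969644
exposed 65.86204829582405
```

```bash
python3 -m inch '[{"fingers":0.45,"tx":0,"ty":3.37,"tz":-0.08,"ax":-0.025,"ay":0,"az":0},{"fingers":0.45,"tx":0,"ty":3.37,"tz":-0.08,"ax":0,"ay":0,"az":0},{"fingers":0.45,"tx":0,"ty":3.37,"tz":-0.08,"ax":0,"ay":0,"az":0},{"fingers":0.45,"tx":0,"ty":3.37,"tz":-0.08,"ax":0,"ay":0,"az":0},{"fingers":0.45,"tx":3,"ty":0,"tz":0,"ax":0,"ay":0,"az":0},{"fingers":0.45,"tx":3,"ty":0,"tz":0,"ax":0,"ay":0,"az":0},{"fingers":0.45,"tx":3,"ty":0,"tz":0,"ax":0,"ay":0,"az":0},{"fingers":0.45,"tx":0,"ty":0,"tz":0,"ax":0,"ay":0,"az":0},{"fingers":0.45,"tx":0,"ty":0,"tz":0,"ax":0,"ay":0,"az":0}]'
python3 - <<'E'
from h import *
o=robot.observe();T=rot(o['ee_rot']);print(o['ee_pos'].round(1),T.as_matrix().round(3),T.inv().apply(np.array([559.9,67.7,16.5])-o['ee_pos']))
E
```

```text
time_s: 12.32
ee_pos: [557.3, 68.4, 65.6]
ee_rot: [0.685, 0.163, 0.69, -0.166]
wrist_force: [0.6, -0.1, 0.7]
grip_width: 51.8
[557.3  68.4  65.6] [[-0.007  0.453  0.891]
 [-0.002  0.891 -0.453]
 [-1.    -0.005 -0.005]] [49.04841785  0.78796849  2.93718174]
```

```bash
python3 -m inch '[{"fingers":0.45,"tx":2.0,"ty":0,"tz":0.13,"ax":0,"ay":0,"az":0},{"fingers":0.45,"tx":1.8,"ty":0,"tz":0.13,"ax":0,"ay":0,"az":0},{"fingers":0.45,"tx":1.0,"ty":0,"tz":0,"ax":0,"ay":0,"az":0},{"fingers":0.45,"tx":0,"ty":0,"tz":0,"ax":0,"ay":0,"az":0},{"fingers":0.45,"tx":0,"ty":0,"tz":0,"ax":0,"ay":0,"az":0}]'
python3 -m inch '[{"fingers":1,"tx":0,"ty":0,"tz":0,"ax":0,"ay":0,"az":0},{"fingers":1,"tx":0,"ty":0,"tz":0,"ax":0,"ay":0,"az":0},{"fingers":1,"tx":0,"ty":0,"tz":0,"ax":0,"ay":0,"az":0},{"fingers":1,"tx":0,"ty":0,"tz":0,"ax":0,"ay":0,"az":0},{"fingers":1,"tx":0,"ty":0,"tz":0,"ax":0,"ay":0,"az":0},{"fingers":1,"tx":0,"ty":0,"tz":0,"ax":0,"ay":0,"az":0},{"fingers":1,"tx":0,"ty":0,"tz":0,"ax":0,"ay":0,"az":0},{"fingers":1,"tx":0,"ty":0,"tz":0,"ax":0,"ay":0,"az":0}]' 45
python3 - <<'E'
from h import *
o=robot.observe();T=rot(o['ee_rot']);print(o['ee_pos'].round(1),T.as_matrix().round(3))
E
```

```text
time_s: 12.73
ee_pos: [562.3, 67.5, 20.9]
ee_rot: [0.688, 0.165, 0.688, -0.166]
wrist_force: [-0.1, -0.5, 0.4]
grip_width: 51.9
time_s: 13.4
ee_pos: [562.2, 67.6, 20.3]
ee_rot: [0.688, 0.165, 0.688, -0.165]
wrist_force: [0.1, 0.7, 1.1]
grip_width: 18.8
[562.2  67.6  20.3] [[-0.     0.454  0.891]
 [-0.001  0.891 -0.454]
 [-1.    -0.001  0.   ]]
```

Opening reads 18.8 mm rather than 20, and the TCP is 4 mm higher than intended. I'll regrasp 4 mm lower.

```bash
python3 -m inch '[{"fingers":0.6,"tx":0,"ty":0,"tz":0,"ax":0,"ay":0,"az":0},{"fingers":0.6,"tx":0,"ty":0,"tz":0,"ax":0,"ay":0,"az":0},{"fingers":0.6,"tx":0,"ty":0,"tz":0,"ax":0,"ay":0,"az":0},{"fingers":0.6,"tx":0.4,"ty":0,"tz":0,"ax":0,"ay":0,"az":0},{"fingers":0.6,"tx":0,"ty":0,"tz":0,"ax":0,"ay":0,"az":0}]'
python3 -m inch '[{"fingers":1,"tx":0,"ty":0,"tz":0,"ax":0,"ay":0,"az":0},{"fingers":1,"tx":0,"ty":0,"tz":0,"ax":0,"ay":0,"az":0},{"fingers":1,"tx":0,"ty":0,"tz":0,"ax":0,"ay":0,"az":0},{"fingers":1,"tx":0,"ty":0,"tz":0,"ax":0,"ay":0,"az":0},{"fingers":1,"tx":0,"ty":0,"tz":0,"ax":0,"ay":0,"az":0},{"fingers":1,"tx":0,"ty":0,"tz":0,"ax":0,"ay":0,"az":0},{"fingers":1,"tx":0,"ty":0,"tz":0,"ax":0,"ay":0,"az":0}]' 45
python3 - <<'E'
from h import *
for i in range(4):
    robot.read_camera('wrist'); o=robot.observe();print(o['ee_pos'].round(1),o['grip_width'],o['wrist_force'].round(1))
w=robot.read_camera('wrist');save('w4.png',w[:360])
E
```

```text
time_s: 13.82
ee_pos: [561.6, 67.4, 15.6]
ee_rot: [0.687, 0.164, 0.688, -0.166]
wrist_force: [-0.6, 0.0, 0.2]
grip_width: 37.4
time_s: 14.4
ee_pos: [562.0, 67.5, 16.2]
ee_rot: [0.687, 0.164, 0.688, -0.165]
wrist_force: [0.3, 1.0, 0.2]
grip_width: 18.9
[562.   67.5  16.2] 18.83342531927675 [-0.  -0.   0.8]
[562.   67.5  16.2] 19.13176451100717 [ 0.4 -0.3 -0.1]
[562.   67.5  16.2] 18.651668175355343 [-0.1  0.4 -1.2]
[562.   67.5  16.2] 18.863071881963073 [-0.1  0.2 -0.7]
```

View pics/w4.png

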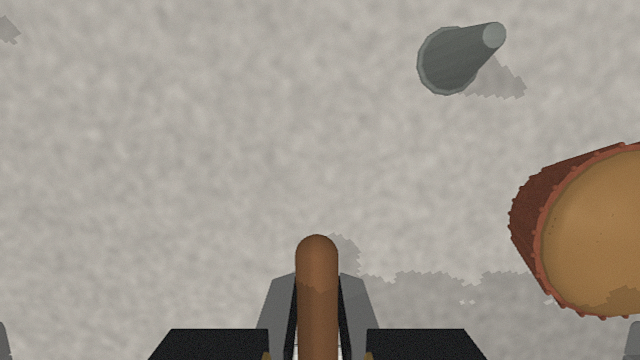

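```bash
python3 - <<'E'
from h import *
c=cal('wrist');o=robot.observe();T=rot(o['ee_rot'])
for n,u,v,z in[('nozzle base',447,60,0),('nozzle top',494,36,46),('tip',317,235,14)]:
  p=hit(c,u,v,z);print(n,p.round(1),T.inv().apply(p-o['ee_pos']).round(1))
E
python3 -m inch '[{"fingers":1,"tx":-0.15,"ty":0.3,"tz":0,"ax":0,"ay":0,"az":0},{"fingers":1,"tx":-0.15,"ty":0.5,"tz":0,"ax":0,"ay":0,"az":0},{"fingers":1,"tx":0,"ty":1,"tz":0,"ax":0,"ay":0,"az":0},{"fingers":1,"tx":0,"ty":1,"tz":0,"ax":0,"ay":0,"az":0}]'
```

```text
nozzle base [659.4 137.    0. ] [ 16.1 106.2  55.2]
nozzle top [659.  136.1  46. ] [-29.9 105.1  55.3]
tip [575.4  96.   14. ] [ 2.2 31.4 -1. ]
time_s: 14.98
ee_pos: [575.4, 93.5, 19.4]
ee_rot: [0.688, 0.165, 0.688, -0.165]
wrist_force: [-0.2, 0.0, 0.3]
grip_width: 19.2
```

```bash
python3 -m inch '[{"fingers":1,"tx":0,"ty":1,"tz":0,"ax":0,"ay":0,"az":0},{"fingers":1,"tx":0,"ty":1,"tz":0,"ax":0,"ay":0,"az":0},{"fingers":1,"tx":0,"ty":1,"tz":0,"ax":0,"ay":0,"az":0},{"fingers":1,"tx":0,"ty":1,"tz":0,"ax":0,"ay":0,"az":0},{"fingers":1,"tx":0,"ty":1,"tz":0,"ax":0,"ay":0,"az":0},{"fingers":1,"tx":0,"ty":1,"tz":0,"ax":0,"ay":0,"az":0},{"fingers":1,"tx":0,"ty":1,"tz":0,"ax":0,"ay":0,"az":0},{"fingers":1,"tx":0,"ty":1,"tz":0,"ax":0,"ay":0,"az":0},{"fingers":1,"tx":0,"ty":1,"tz":0,"ax":0,"ay":0,"az":0},{"fingers":1,"tx":0,"ty":0,"tz":0,"ax":0,"ay":0,"az":0}]'
python3 -m inch '[{"fingers":1,"tx":-1,"ty":0,"tz":0,"ax":0,"ay":0,"az":0},{"fingers":1,"tx":-3,"ty":0,"tz":0,"ax":0,"ay":0,"az":0},{"fingers":1,"tx":-3,"ty":0,"tz":0,"ax":0,"ay":0,"az":0},{"fingers":1,"tx":-3,"ty":0,"tz":0,"ax":0,"ay":0,"az":0},{"fingers":1,"tx":-1,"ty":0,"tz":0,"ax":0,"ay":0,"az":0},{"fingers":1,"tx":0,"ty":0,"tz":0,"ax":0,"ay":0,"az":0}]'
python3 - <<'E'
from h import *
o=robot.observe();T=rot(o['ee_rot']);print(o['ee_pos'].round(1),T.as_matrix().round(3),o['joint_positions'].round(2),o['grip_width'])
yaw=np.radians(29.5);u=np.array([np.cos(yaw),np.sin(yaw),0]);t=np.array([491.5,287.7,0])+48.6*u;print('target',t)
print(T.inv().apply(t-o['ee_pos']))
w=robot.read_camera('wrist');save('w5.png',w)
robot.read_camera('scene')
for m in robot.masks_of('scene','pin_centre')+robot.masks_of('scene','tube_centre'):print(m['confidence'],m['rect'])
E
```

```text
time_s: 15.82
ee_pos: [616.6, 175.9, 19.2]
ee_rot: [0.688, 0.165, 0.688, -0.164]
wrist_force: [0.2, 0.8, -0.7]
grip_width: 18.9
time_s: 16.32
ee_pos: [617.7, 172.6, 132.7]
ee_rot: [0.689, 0.166, 0.686, -0.165]
wrist_force: [0.8, -0.2, -0.5]
grip_width: 19.0
[617.7 172.6 132.7] [[ 0.005  0.455  0.891]
 [ 0.     0.891 -0.455]
 [-1.     0.002  0.005]] [-0.23  0.71 -0.15  1.63  0.14  0.81 -0.91] 18.984044507102624
target [533.79928682 311.63178502   0.        ]
[ 132.21859792   85.37917356 -138.59837935]
0.83 [341.1, 257.6, 360.3, 302.8]
0.75 [305.5, 200.1, 332.9, 284.9]
0.6 [302.4, 168.8, 323.2, 200.8]
```

```bash
python3 - <<'E'
from h import *
c=cal('wrist');w=robot.read_camera('wrist')
u=proj(c,[491.5,287.7,36]);print(u)
for m in robot.masks_of('wrist','rest_seat'):print(m['confidence'],m['rect'])
x,y=int(max(u[0]-100,0)),int(max(u[1]-100,0));print(x,y)
A=cv2.resize(w[y:y+200,x:x+230],None,fx=3,fy=3,interpolation=3)
save('w6.png',A)
E
```

```text
[ 74.23106882 177.41081279]
0.57 [4.1, 98.0, 155.2, 243.0]
0 77
```

View pics/w6.png

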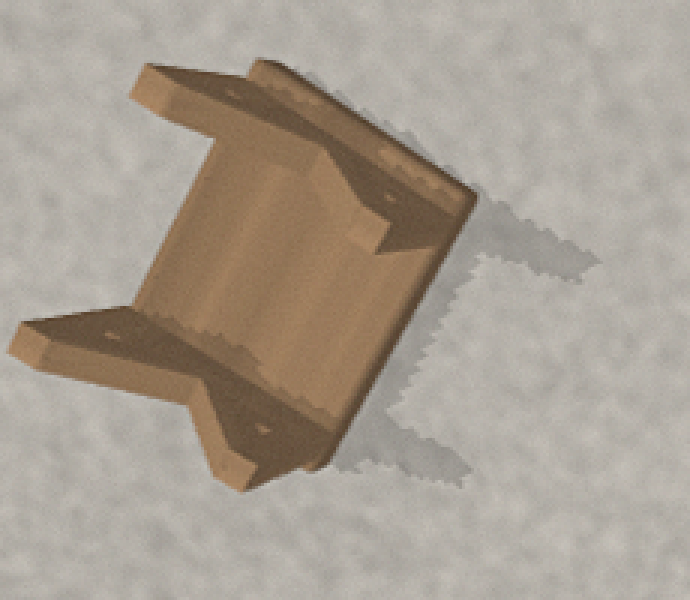

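The crop shows the rest clearly: near-cheek horns at (25,340) and (240,475), far-cheek horns at (140,80) and (400,235). I'll fit its silhouette numerically.

```bash
cat > fit.py <<'E'
from h import *
from scipy.optimize import minimize
def faces(x0,x1,poly):
    F=[[(x0,a,b) for a,b in poly],[(x1,a,b) for a,b in poly]]
    n=len(poly)
    for i in range(n):
        a,b=poly[i],poly[(i+1)%n];F.append([(x0,*a),(x1,*a),(x1,*b),(x0,*b)])
    return F
ck=[(-28,0),(28,0),(28,43),(21,43),(0,22),(-21,43),(-28,43)]
F=faces(-42,42,[(-28,0),(28,0),(28,10),(-28,10)])+faces(28,36,ck)+faces(-36,-28,ck)
def sil(c,p,S=4):
    im=np.zeros((480*S//2,640*S//2),np.uint8);s=S//2
    Rz=R.from_euler('z',p[2],degrees=True)
    for f in F:
        q=np.array([proj(c,Rz.apply(v)+[p[0],p[1],0]) for v in f])
        cv2.fillPoly(im,[np.round((q+.5)*s*16-8).astype(np.int32)],255,shift=4)
    return im>0
def fit(c,img,p0,roi):
    hsv=cv2.cvtColor(img,cv2.COLOR_RGB2HSV);M=((hsv[...,1]>75)&(hsv[...,0]<25)&(hsv[...,2]>30))
    k=np.zeros_like(M);k[roi[1]:roi[3],roi[0]:roi[2]]=1;M&=k
    M=cv2.resize(M.astype(np.uint8),None,fx=2,fy=2,interpolation=0)>0
    cost=lambda p:1-(sil(c,p)&M).sum()/(sil(c,p)|M).sum()
    best=None
    for dy in(-3,3):
        r=minimize(cost,np.array(p0)+[0,0,dy],method='Nelder-Mead',options=dict(initial_simplex=np.array(p0)+[[0,0,dy],[8,0,dy],[0,8,dy],[0,0,-dy]],xatol=.05,fatol=1e-5))
        if best is None or r.fun<best.fun: best=r
    return best.x,best.fun,M.sum()
if __name__=='__main__':
    P=[491.5,287.7,29.5]
    c=cal('wrist');w=robot.read_camera('wrist');np.savez('rest.npz',w=w)
    print('wrist',fit(c,w,P,(0,70,175,260)))
    a=robot.read_camera('scene');print('scene',fit(cal('scene'),a,P,(415,300,490,385)))
    b=robot.read_camera('side');print('side',fit(cal('side'),b,P,(170,330,265,415)))
E
python3 fit.py
```

```text
wrist (array([491.82308775, 291.52523832,  28.33272633]), np.float64(0.0486159868938959), np.int64(44716))
scene (array([494.44752086, 292.40270849,  29.72031027]), np.float64(0.07280030124262582), np.int64(7392))
side (array([492.19937961, 291.51881317,  28.01093722]), np.float64(0.0658926890492626), np.int64(8936))
```

```bash
python3 - <<'E'
from h import *
o=robot.observe();T=rot(o['ee_rot'])
def run(k):
    im=robot.read_camera(k);c=cal(k)
    hsv=cv2.cvtColor(im,cv2.COLOR_RGB2HSV)
    ms=robot.masks_of(k,'pin_centre')
    pt=proj(c,o['ee_pos']+T.apply([-0,-123,0]));ph=proj(c,o['ee_pos'])
    print(k,'pred tail',pt,'tcp',ph,[(m['confidence'],np.round(m['rect'])) for m in ms])
    m=ms[0]['mask']; yx=np.argwhere(m)[:,::-1].astype(float); 
    ctr=yx.mean(0);w,v=np.linalg.eigh(np.cov((yx-ctr).T));a=v[:,1]; a*=np.sign((pt-ph)@a)
    t=(yx-ctr)@a; n=(yx-ctr)@v[:,0]
    print(' axis dir',a,'pred dir',(pt-ph)/np.linalg.norm(pt-ph),'width',2*np.std(n)*1.73)
    return ray(c,*(ctr+a*t.max())),ctr+a*t.max()
(A,p1),(B,p2)=run('scene'),run('side')
print(p1,p2)
M=np.c_[A[1],-B[1]];s=np.linalg.lstsq(M,B[0]-A[0],rcond=None)[0]
X,Y=A[0]+s[0]*A[1],B[0]+s[1]*B[1];print(X,Y,'tool',T.inv().apply((X+Y)/2-o['ee_pos']))
E
```

```text
scene pred tail [332.86051854 233.38961158] tcp [348.54836885 283.6187438 ] [(0.83, array([343., 258., 359., 305.])), (0.68, array([304., 320., 320., 349.]))]
 axis dir [-0.19477002 -0.98084894] pred dir [-0.29812344 -0.95452732] width 10.869379787867404
side pred tail [287.28831542 218.47841774] tcp [211.68518938 238.85056175] [(0.64, array([195., 218., 292., 251.]))]
 axis dir [ 0.94821377 -0.31763289] pred dir [ 0.96555977 -0.26018134] width 11.962305835906752
[343.82270118 255.83663384] [290.39350834 218.17472099]
[555.72896804  87.67828261  93.89622006] [561.27644499  53.96858987 120.51800801] tool [  21.02182824 -116.34826617   -4.17834479]
```

```bash
python3 - <<'E'
from h import *
o=robot.observe();T=rot(o['ee_rot'])
for k in('scene','side'):
    im=robot.read_camera(k);c=cal(k);hsv=cv2.cvtColor(im,cv2.COLOR_RGB2HSV)
    M=(hsv[...,1]>90)&(hsv[...,0]<20)&(hsv[...,2]>25)
    print(k)
    for y in range(35,-140,-10):
        p=o['ee_pos']+T.apply([3.5,y,0]);u=proj(c,p);e=proj(c,o['ee_pos']+T.apply([3.5,y-5,0]))-u
        n=np.array([-e[1],e[0]])/np.linalg.norm(e)
        ts=[t for t in np.arange(-16,16,.5) if M[tuple(np.round((u+n*t)[::-1]).astype(int))]]
        print(y,u.round(1),(min(ts),max(ts),len(ts)/2) if ts else None,'nrm',n.round(2))
E
```

```text
scene
35 [353.5 301.5] (np.float64(-2.0), np.float64(1.0), 2.0) nrm [ 0.95 -0.3 ]
25 [352.  296.7] (np.float64(-5.5), np.float64(5.5), 11.5) nrm [ 0.95 -0.3 ]
15 [350.5 292. ] (np.float64(-6.0), np.float64(6.0), 12.5) nrm [ 0.95 -0.3 ]
5 [349.1 287.4] (np.float64(-5.5), np.float64(5.5), 11.5) nrm [ 0.95 -0.3 ]
-5 [347.7 282.8] (np.float64(-4.0), np.float64(6.0), 10.5) nrm [ 0.95 -0.3 ]
-15 [346.3 278.4] (np.float64(-2.5), np.float64(4.0), 7.0) nrm [ 0.95 -0.3 ]
-25 [344.9 274. ] (np.float64(-1.0), np.float64(4.5), 6.0) nrm [ 0.95 -0.3 ]
-35 [343.6 269.7] (np.float64(0.0), np.float64(4.0), 4.5) nrm [ 0.95 -0.3 ]
-45 [342.2 265.5] (np.float64(1.5), np.float64(4.0), 3.0) nrm [ 0.95 -0.3 ]
-55 [341.  261.3] (np.float64(3.0), np.float64(4.5), 2.0) nrm [ 0.95 -0.3 ]
-65 [339.7 257.2] None nrm [ 0.95 -0.3 ]
-75 [338.4 253.2] None nrm [ 0.95 -0.3 ]
-85 [337.2 249.3] None nrm [ 0.95 -0.3 ]
-95 [336.  245.4] (np.float64(-7.5), np.float64(-7.5), 0.5) nrm [ 0.95 -0.3 ]
-105 [334.8 241.6] (np.float64(-7.5), np.float64(-7.0), 1.0) nrm [ 0.95 -0.3 ]
-115 [333.6 237.8] (np.float64(-1.0), np.float64(
[... 664 characters left out ...]
64(2.5), np.float64(6.0), 4.0) nrm [0.26 0.97]
-55 [246.  230.6] (np.float64(-16.0), np.float64(9.0), 24.0) nrm [0.26 0.97]
-65 [252.1 229. ] (np.float64(-16.0), np.float64(8.5), 25.0) nrm [0.26 0.97]
-75 [258.2 227.3] (np.float64(-16.0), np.float64(6.0), 22.5) nrm [0.26 0.97]
-85 [264.3 225.7] (np.float64(-16.0), np.float64(6.0), 22.5) nrm [0.26 0.97]
-95 [270.3 224.1] (np.float64(-5.5), np.float64(6.5), 12.5) nrm [0.26 0.97]
-105 [276.3 222.5] (np.float64(-6.0), np.float64(6.0), 12.5) nrm [0.26 0.97]
-115 [282.3 220.9] (np.float64(-5.5), np.float64(5.5), 11.5) nrm [0.26 0.97]
-125 [288.2 219.3] (np.float64(-3.5), np.float64(4.5), 8.5) nrm [0.26 0.97]
-135 [294.1 217.7] None nrm [0.26 0.97]
```

The held pin is level and straight in the gripper (edge offsets constant along its length), with its centre about 48 mm behind the TCP. Next, over to the rest.

```bash
python3 -m inch '[{"fingers":1,"tx":0,"ty":0.97,"tz":-1.57,"ax":0,"ay":0,"az":0},{"fingers":1,"tx":0,"ty":1.97,"tz":-3.07,"ax":0,"ay":0,"az":0},{"fingers":1,"tx":0,"ty":1.97,"tz":-3.07,"ax":0,"ay":0,"az":0},{"fingers":1,"tx":0,"ty":1.97,"tz":-3.07,"ax":0,"ay":0,"az":0},{"fingers":1,"tx":0,"ty":1.97,"tz":-3.07,"ax":0,"ay":0,"az":0},{"fingers":1,"tx":0,"ty":0,"tz":0,"ax":0.1,"ay":0,"az":0},{"fingers":1,"tx":0,"ty":0,"tz":0,"ax":0.1,"ay":0,"az":0},{"fingers":1,"tx":0,"ty":0,"tz":0,"ax":0.1,"ay":0,"az":0},{"fingers":1,"tx":0,"ty":0,"tz":0,"ax":0.1,"ay":0,"az":0},{"fingers":1,"tx":0,"ty":0,"tz":0,"ax":0.1,"ay":0,"az":0}]'
python3 -m inch '[{"fingers":1,"tx":0,"ty":0,"tz":0,"ax":0.1,"ay":0,"az":0},{"fingers":1,"tx":0,"ty":0,"tz":0,"ax":0,"ay":0,"az":0},{"fingers":1,"tx":0,"ty":0,"tz":0,"ax":0,"ay":0,"az":0}]'
cat > go.py <<'E'
from h import *
o=robot.observe();T=rot(o['ee_rot']);t=np.array([534.4,314.4,39.5]);M=T.as_matrix()
print(o['ee_pos'].round(1),M.round(3)[:,0],'yaw',np.degrees(np.arctan2(M[1,1],M[0,1])),'d',T.inv().apply(t-o['ee_pos']).round(1),o['grip_width'],o['wrist_force'].round(1))
E
python3 go.py
```

```text
time_s: 17.9
ee_pos: [532.4, 314.7, 129.0]
ee_rot: [0.625, 0.331, 0.625, -0.332]
wrist_force: [-0.4, 0.4, -1.4]
grip_width: 18.8
time_s: 18.15
ee_pos: [532.3, 314.7, 129.0]
ee_rot: [0.609, 0.359, 0.609, -0.36]
wrist_force: [-0.1, -0.5, 0.2]
grip_width: 18.7
[532.3 314.7 129. ] [-0.    -0.001 -1.   ] yaw 28.811526344523266 d [89.5  1.8  1.2] 18.707536102704253 [-0.1 -0.5  0.2]
```

```bash
python3 -m inch '[{"fingers":1,"tx":2,"ty":0.09,"tz":0.06,"ax":0.007,"ay":0,"az":0},{"fingers":1,"tx":3,"ty":0.09,"tz":0.06,"ax":0,"ay":0,"az":0},{"fingers":1,"tx":1.5,"ty":0,"tz":0,"ax":0,"ay":0,"az":0},{"fingers":1,"tx":0,"ty":0,"tz":0,"ax":0,"ay":0,"az":0},{"fingers":1,"tx":0,"ty":0,"tz":0,"ax":0,"ay":0,"az":0}]'
python3 go.py
```

```text
time_s: 18.57
ee_pos: [534.1, 313.9, 63.4]
ee_rot: [0.607, 0.362, 0.607, -0.363]
wrist_force: [0.8, 0.8, -0.2]
grip_width: 19.1
[534.1 313.9  63.4] [-0.002 -0.002 -1.   ] yaw 28.320206706176258 d [23.9  0.5 -0.3] 19.085159237984087 [ 0.8  0.8 -0.2]
```

```bash
python3 -m inch '[{"fingers":1,"tx":0.8,"ty":0.02,"tz":0,"ax":0,"ay":0,"az":0},{"fingers":1,"tx":0.8,"ty":0.02,"tz":0,"ax":0,"ay":0,"az":0},{"fingers":1,"tx":0.35,"ty":0,"tz":0,"ax":0,"ay":0,"az":0},{"fingers":1,"tx":0,"ty":0,"tz":0,"ax":0,"ay":0,"az":0},{"fingers":1,"tx":0,"ty":0,"tz":0,"ax":0,"ay":0,"az":0}]'
python3 go.py
python3 -m inch '[{"fingers":1,"tx":0.15,"ty":0,"tz":0,"ax":0,"ay":0,"az":0},{"fingers":1,"tx":0,"ty":0,"tz":0,"ax":0,"ay":0,"az":0}]'
python3 -m inch '[{"fingers":1,"tx":0.15,"ty":0,"tz":0,"ax":0,"ay":0,"az":0},{"fingers":1,"tx":0,"ty":0,"tz":0,"ax":0,"ay":0,"az":0}]'
python3 go.py
```

```text
time_s: 18.98
ee_pos: [534.8, 314.4, 44.4]
ee_rot: [0.607, 0.362, 0.607, -0.363]
wrist_force: [-0.1, 0.2, -0.5]
grip_width: 18.5
[534.8 314.4  44.4] [-0.001 -0.001 -1.   ] yaw 28.248512613195935 d [ 4.9 -0.4 -0.2] 18.490199160754106 [-0.1  0.2 -0.5]
time_s: 19.15
ee_pos: [535.0, 314.5, 43.0]
ee_rot: [0.607, 0.363, 0.607, -0.363]
wrist_force: [-0.4, -0.9, -0.7]
grip_width: 18.7
time_s: 19.32
ee_pos: [534.8, 314.4, 41.4]
ee_rot: [0.607, 0.362, 0.607, -0.363]
wrist_force: [-1.2, -0.7, -0.1]
grip_width: 18.9
[534.8 314.4  41.4] [-0.001 -0.001 -1.   ] yaw 28.23402460877981 d [ 1.9 -0.3 -0.2] 18.909248208191375 [-1.2 -0.7 -0.1]
```

```bash
python3 -m inch '[{"fingers":1,"tx":0.1,"ty":0,"tz":0,"ax":0,"ay":0,"az":0},{"fingers":1,"tx":0,"ty":0,"tz":0,"ax":0,"ay":0,"az":0}]'
python3 -m inch '[{"fingers":1,"tx":0.1,"ty":0,"tz":0,"ax":0,"ay":0,"az":0},{"fingers":1,"tx":0,"ty":0,"tz":0,"ax":0,"ay":0,"az":0}]'
python3 go.py
```

```text
time_s: 19.48
ee_pos: [534.8, 314.3, 40.3]
ee_rot: [0.607, 0.362, 0.607, -0.364]
wrist_force: [0.0, 0.2, -1.2]
grip_width: 18.7
time_s: 19.65
ee_pos: [535.1, 314.3, 39.5]
ee_rot: [0.607, 0.363, 0.607, -0.364]
wrist_force: [1.3, -0.0, 1.1]
grip_width: 19.5
[535.1 314.3  39.5] [-0.    -0.001 -1.   ] yaw 28.217618951201295 d [-0.  -0.5 -0.4] 19.47589965040858 [ 1.3 -0.   1.1]
```

```bash
python3 -m inch '[{"fingers":1,"tx":0.1,"ty":0,"tz":0,"ax":0,"ay":0,"az":0},{"fingers":1,"tx":0,"ty":0,"tz":0,"ax":0,"ay":0,"az":0}]'
python3 - <<'E'
from h import *
o=robot.observe();T=rot(o['ee_rot'])
for i in range(3): robot.read_camera('side');print(robot.observe()['wrist_force'].round(1),robot.observe()['ee_pos'].round(1))
# pin silhouette line vs expected seated pin in side & scene
for k in('scene','side'):
    im=robot.read_camera(k);c=cal(k);hsv=cv2.cvtColor(im,cv2.COLOR_RGB2HSV)
    print(k,[(m['confidence'],np.round(m['rect'])) for m in robot.masks_of(k,'pin_centre')])
    yaw=np.radians(28.4);u=np.array([np.cos(yaw),np.sin(yaw),0]);s=np.array([492.2,291.6,36])
    print([proj(c,s+u*a).round(1) for a in(-80,0,80)])
E
```

```text
time_s: 19.82
ee_pos: [535.3, 314.1, 38.9]
ee_rot: [0.607, 0.363, 0.607, -0.363]
wrist_force: [-0.0, -1.3, 4.4]
grip_width: 18.6
[-0.3 -0.8  4.2] [535.3 314.1  38.9]
[-0.4 -1.3  5.8] [535.3 314.1  38.9]
[ 0.3 -2.   5.5] [535.3 314.1  38.9]
scene [(0.91, array([436., 316., 463., 377.]))]
[array([469.4, 300.4]), array([457.5, 333.9]), array([444., 372.])]
side [(0.88, array([186., 357., 270., 385.])), (0.27, array([394., 142., 449., 196.]))]
[array([266.2, 380.1]), array([213.6, 368.2]), array([162.3, 356.6])]
```

```bash
python3 -m inch '[{"fingers":0.6,"tx":0,"ty":0,"tz":0,"ax":0,"ay":0,"az":0},{"fingers":0.6,"tx":0,"ty":0,"tz":0,"ax":0,"ay":0,"az":0},{"fingers":0.6,"tx":0,"ty":0,"tz":0,"ax":0,"ay":0,"az":0},{"fingers":0.6,"tx":0,"ty":0,"tz":0,"ax":0,"ay":0,"az":0},{"fingers":0.6,"tx":-0.5,"ty":0,"tz":0,"ax":0,"ay":0,"az":0},{"fingers":0.6,"tx":-2,"ty":0,"tz":0,"ax":0,"ay":0,"az":0},{"fingers":0.6,"tx":-4,"ty":0,"tz":0,"ax":0,"ay":0,"az":0},{"fingers":0.6,"tx":-4,"ty":0,"tz":0,"ax":0,"ay":0,"az":0}]'
python3 -m inch '[{"fingers":0.6,"tx":-2,"ty":2,"tz":0,"ax":0,"ay":0,"az":0},{"fingers":0.6,"tx":-1,"ty":2,"tz":0,"ax":0,"ay":0,"az":0},{"fingers":0.6,"tx":0,"ty":0,"tz":0,"ax":0,"ay":0,"az":0},{"fingers":0.6,"tx":0,"ty":0,"tz":0,"ax":0,"ay":0,"az":0}]'
python3 - <<'E'
from h import *
P={}
for k in('scene','side','wrist'):
    im=robot.read_camera(k);c=cal(k);P[k]=im;np.save('f_%s.npy'%k,im)
    yaw=np.radians(28.4);u=np.array([np.cos(yaw),np.sin(yaw),0]);s=np.array([492.2,291.6,36])
    print(k,'pred',[proj(c,s+u*a).round(1) for a in(-80,-55,0,55,80)])
    for n in('pin_centre','tube_centre'):
        for m in robot.masks_of(k,n):print(n,m['confidence'],np.round(m['rect']))
A=cv2.resize(P['scene'][190:390,290:490],None,fx=2,fy=2,interpolation=3)
B=cv2.resize(P['side'][210:410,150:410],(400,308),interpolation=3);W=cv2.resize(P['wrist'],(376,282))
im=np.zeros((600,800,3),np.uint8);im[:400,:400]=A;im[:308,400:800]=B;im[312:594,412:788]=W
save('fin.png',im)
E
```

```text
time_s: 20.83
ee_pos: [533.7, 313.9, 143.4]
ee_rot: [0.606, 0.361, 0.607, -0.365]
wrist_force: [0.9, 0.8, 0.2]
grip_width: 37.9
time_s: 21.17
ee_pos: [570.6, 333.8, 173.9]
ee_rot: [0.607, 0.363, 0.607, -0.363]
wrist_force: [-0.5, 0.0, -0.8]
grip_width: 37.3
scene pred [array([469.4, 300.4]), array([465.9, 310.4]), array([457.5, 333.9]), array([448.4, 359.6]), array([444., 372.])]
pin_centre 0.67 [436. 301. 472. 376.]
tube_centre 0.87 [304. 201. 340. 285.]
tube_centre 0.82 [303. 144. 374. 199.]
side pred [array([266.2, 380.1]), array([249.6, 376.3]), array([213.6, 368.2]), array([178.2, 360.2]), array([162.3, 356.6])]
pin_centre 0.58 [165. 356. 270. 386.]
pin_centre 0.19 [301. 218. 428. 272.]
tube_centre 0.73 [299. 218. 427. 272.]
tube_centre 0.68 [436. 211. 565. 276.]
tube_centre 0.32 [128. 256. 159. 280.]
wrist pred [array([317.9, 407.4]), array([317.8, 383.8]), array([317.8, 328.6]), array([317.7, 268.5]), array([317.6, 239.3])]
pin_centre 0.62 [304. 238. 328. 373.]
tube_centre 0.72 [567. 368. 610. 463.]
```

View pics/fin.png

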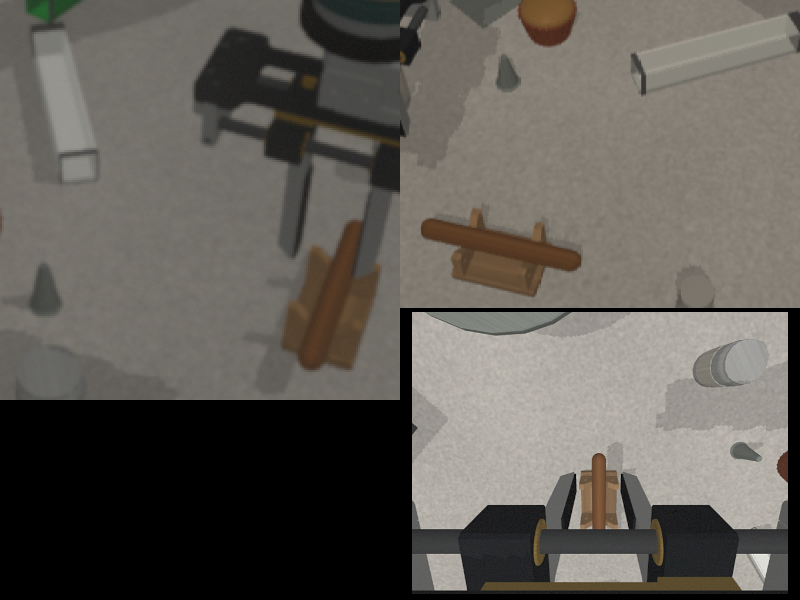

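```bash
python3 - <<'E'
from h import *
yaw=np.radians(28.4);u=np.array([np.cos(yaw),np.sin(yaw),0]);s=np.array([492.2,291.6,36])
def prof(k,im,c,sg):
    out=[]
    for a in np.arange(70,95,1):
        x,y=proj(c,s+u*a*sg); px=cv2.getRectSubPix(im,(1,1),(float(x),float(y)))[0,0].astype(int)
        out.append((int(a),int(px[0])-int(px[2])))
    print(k,sg,out)
c=cal('scene');prof('scene',np.load('f_scene.npy'),c,1);prof('scene',np.load('f_scene.npy'),c,-1)
c=cal('side')
for g in(1,-1):prof('side',np.load('f_side.npy'),c,g)
prof('wrist',np.load('f_wrist.npy'),cal('wrist'),1)
from fit import fit
P=[492,291.5,28.4]
w=np.load('f_wrist.npy')
E
```

```text
scene 1 [(70, 48), (71, 47), (72, 47), (73, 47), (74, 46), (75, 45), (76, 43), (77, 41), (78, 41), (79, 39), (80, 37), (81, 36), (82, 34), (83, 29), (84, 23), (85, 17), (86, 12), (87, 11), (88, 10), (89, 9), (90, 9), (91, 10), (92, 11), (93, 10), (94, 9)]
scene -1 [(70, 49), (71, 49), (72, 48), (73, 48), (74, 48), (75, 47), (76, 46), (77, 43), (78, 40), (79, 35), (80, 30), (81, 24), (82, 19), (83, 15), (84, 11), (85, 11), (86, 9), (87, 9), (88, 9), (89, 9), (90, 8), (91, 8), (92, 8), (93, 9), (94, 8)]
side 1 [(70, 53), (71, 53), (72, 54), (73, 52), (74, 51), (75, 48), (76, 47), (77, 47), (78, 42), (79, 32), (80, 21), (81, 15), (82, 16), (83, 16), (84, 15), (85, 15), (86, 15), (87, 15), (88, 15), (89, 16), (90, 16), (91, 15), (92, 14), (93, 15), (94, 15)]
side -1 [(70, 53), (71, 54), (72, 53), (73, 53), (74, 53), (75, 51), (76, 50), (77, 50), (78, 49), (79, 46), (80, 40), (81, 26), (82, 20), (83, 16), (84, 15), (85, 15), (86, 15), (87, 15), (88, 16), (89, 16), (90, 16), (91, 16), (92, 16), (93, 16), (94, 16)]
wrist 1 [(70, 69), (71, 68), (72, 66), (73, 65), (74, 64), (75, 61), (76, 59), (77, 55), (78, 51), (79, 50), (80, 35), (81, 10), (82, 13), (83, 13), (84, 14), (85, 10), (86, 10), (87, 13), (88, 12), (89, 13), (90, 13), (91, 11), (92, 12), (93, 12), (94, 11)]
```

```bash
python3 - <<'E'
from h import *
print(robot.observe()['time_s'],robot.job_done())
E
```

```text
the job is handed in; nothing more can be done
21.6167 None
```

The job is done and handed in at 21.6 s. The pin lies centred in both notches of the rest, and the empty clear tube lies flat on the bench.

I tipped the clear tube about 36° mouth down and drew it back along its axis while the pin stayed against the bench. I then laid it flat with about 66 mm of pin showing, let go, took the pin by its end, drew it out and set it in the rest.

**Final checks:**
- **Centring:** the pin's ends measured +79.5 and −81 mm from the seat in the side camera and +80 mm in the wrist camera, against an ideal of ±80. The scene camera read +83.5 and −80.5 mm, which I put down to its oblique view.
- **Bystanders:** the cupcake, nozzle, shaker and pot in the last picture look to stand where they were. I judged this by eye and did not measure each one. Cupcake B, nozzle B and the nozzle stand are outside that picture, but the arm kept clear of them.
- **Robot:** the gripper is open and well clear of the pin and rest. The wrist force readings I took stayed under 7 N.

**What didn't go to plan or disagreed:**
- The first set of moves was refused for missing fields, and nothing moved.
- The gripper opening read about 18.8 mm on the 20 mm pin, so I regrasped 4 mm lower. The reading stayed the same, so I took it as an offset.
- The network's pin mask in the side view sat 3–4 pixels off. I relied on the colour edges for the centring check instead.

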